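# Release the glued power brick from the ratchet clamp

### The job

The glue on the black power brick has set, so take it out of the blue ratchet clamp: swing the red pawl lever towards the free (toothed) end of the clamp to lift the pawl off the teeth, then push the clamp bar by its black cross handle all the way back to its stop. Then lift the brick out and lay it flat in the steel tray beside the cup standing there; set it down rather than dropping it. Do not move the cup or anything else on the table, and leave the bar fully back.

Things in the scene. Friction and masses are not known exactly. Their poses are not given: they have to be found in the camera images.
- clamp: Blue ratchet bar clamp screwed to the table, base 300 x 90 x 10 mm. Origin: centre of its underside, on the table; x runs along the clamp from the bar's toothed free end (-x, roughly towards the robot) to the fixed jaw (+x), z up. Fixed jaw: x 120..146 mm, 50 wide, top at z 54. Two dark cheek plates at x -112..-70, y +-14..23, up to z 61.
- jaw_lip (a point): Edge of the lip on the moving jaw, 58 mm above the table, moves with the bar. When clamped (clamp x 22 mm) the lip, 46 mm wide, lies over the first 12 mm of the brick at z 54..62, so the brick cannot be lifted there until the bar is back. The jaw below is 50 mm wide, clamp x -16..10 when clamped.
- bar (a joint): Slide of the clamp bar with moving jaw and toothed rack, m: 0 clamped on the brick, 0.045 fully back on its stop; it moves along the clamp's -x. Rubs with about 3 N and stays where it is left. While the pawl is down its tooth blocks the bar from sliding back.
- bar_handle (a point): Middle of the black cross handle on the moving jaw: a round bar 12 mm thick and 70 mm long across the clamp (along clamp y), axis 98 mm above the table, on a post 14 mm wide; moves with the bar. Clear space above the brick (z over 62 mm) on its +x side lets a closed finger or gripper push it towards clamp -x.
- pawl (a joint): Hinge of the red ratchet pawl, rad: 0 engaged in the teeth (lever upright), grows to 0.8 as the top of the lever swings towards clamp -x; off the teeth above about 0.15. Stiff (about 0.06 N m, under 2 N at the lever's top) and stays where it is left. Hinge axis along clamp y at clamp x -95 mm, z 52 mm.
- pawl_tip (a point): Middle of the red cross bar on top of the pawl lever: round, 12 mm thick and 70 mm long along clamp y, 76 mm from the hinge (128 mm above the table when engaged); the lever below it is 16 mm wide. Moves with the pawl. When engaged it is 89 mm behind (clamp -x of) the black handle; the gap between them is free above z 65 mm.
- brick: Black power brick, box 46 (its x) x 110 (its y) x 30 mm (z), 0.2 to 0.4 kg. Origin: centre of its underside. In the clamp it lies at clamp x 10..120, z 22..52 mm, long axis along the clamp, on a rubber rest 36 mm wide; its long sides are free to be gripped 46 mm wide from above; 12 mm of free height under its overhanging edges.
- tray: Steel tray, fixed, 198 (its x) x 308 (its y) x 24 mm; origin: centre of its underside. Inside 186 x 296 mm, floor 2 mm above the table, rim 20 to 24 mm above the table. Its long y axis points roughly towards the robot or away.
- tray_cup: Sample cup with red lid, 70 mm across and 72 mm tall, loose, standing in the far part of the tray; origin: centre of its underside. Leave it standing.
- timer: White bench timer lying at the right end of the table, 62 x 62 x 16 mm, loose; origin: centre of underside. Leave alone.
- mug: Black and white mug at the front right, 82 x 114 x 97 mm, loose; origin: centre of underside. Leave alone.
- red_cup: Sample cup with red lid on the table at the front right, 70 mm across, 72 mm tall, loose; origin: centre of underside. Leave alone.
- salt: White pot with yellow band and white cap, 62 mm across, 104 mm tall, loose, behind the mixer on the right; origin: centre of underside. Leave alone.
- marker: Blue marker pen lying at the front left, 134 x 12 x 12 mm, loose; origin: centre of underside. Leave alone.
There are look-alikes about, which are no part of the job. Leave any green look-alike of the tray_cup alone.

How it is judged (in metres and radians):
On the way, in this order (a step that is already met when the one before it is completed fails the run):
1. the pawl is lifted off the teeth (value of joint pawl above 0.17 rad), for 0.1 s.
2. the bar is slid back to its stop (within 5 mm) (value of joint bar above 0.04 m), for 0.2 s.
3. the brick is lifted out of the clamp (height (world z) of brick above 0.04 m), for 0.1 s.
At the end, for the whole second after the job is handed in: The brick lies flat and at rest on the tray's floor, inside the rim (underside within 5 mm of the floor, tilt under 0.08 rad); the bar is still back (over 40 of its 45 mm); the cup in the tray stands upright (x of brick in the frame of tray between -0.093 and 0.093 m and y of brick in the frame of tray between -0.148 and 0.148 m and height (world z) of brick below 0.007 m and angle between brick's own z axis and vertical below 0.08 rad and linear speed of brick below 0.02 m/s and value of joint bar above 0.04 m and angle between tray_cup's own z axis and vertical below 0.1 rad); the robot touches nothing.
It fails at once if the brick is dropped: over the tray, let go with its underside more than 28 mm above the floor ((x of brick in the frame of tray between -0.093 and 0.093 m and y of brick in the frame of tray between -0.148 and 0.148 m) and height (world z) of brick above 0.03 m and contact force between the fingers and brick below 0.02 N).
It fails at once if the cup in the tray or another loose thing is moved by more than 25 mm (distance of any of tray_cup, timer, mug, red_cup, salt, marker from where it was at the start of the episode above 0.025 m).
It also fails if it takes over 64 s, if anything falls off the work surface, if the arm or the gripper's body presses on something with over 40 N, if the wrist force passes 120 N, or if a joint passes its speed limit or range.

### The arm

A 6-joint arm with a two-finger parallel gripper is mounted at the origin on a cart in front of the work surface, level with it; the furniture and walls round the work are solid. World frame = base frame: x ahead of the robot, y to its left, z up, the work surface at z = 0. Lengths are in mm, angles in rad, forces in N, time in s.
With the tool pointing down it reaches from about 300 to 775 mm from the base axis. Payload 14.6 kg.
Tool frame: the origin (TCP) lies on the mounting face of the last link; the fingertips stand 199 mm ahead of it and the grasp point (between the pads) lies 180 mm ahead of it; z points along the fingers, y is the line along which they close (so a half turn about z gives the same grasp; the last joint's range is limited). The gripper opens to 94 mm and grips with 3 to 60 N. Pads are 16 mm wide; open, the fingers measure 119 mm over their backs; the gripper's body (75 mm by 177 mm) begins 78 mm behind the grasp point.
Start: joints at [1.16, 0.3, 1.521, -0, 1.321, -0.067], TCP at [185.384, 517.806, 404.646] pointing down, gripper open.
Joint ranges: [-3.03, 3.03], [-0.79, 2.21], [0.23, 2.52], [-1.04, 4.18], [0, 3.07], [-2.55, 2.55]. Speed limits (rad/s): [2.22, 2.22, 2.57, 3.14, 3.14, 3.14].

### API

Orientations are given as [roll, pitch, yaw] about the fixed x, y, z axes, in that order (R = Rz(yaw) Ry(pitch) Rx(roll)).
In Python, from cell import manip gives the robot as it stands. The module is installed in compiled form; this text tells all that it offers.
- The arm moves only by the shell command python3 -m creep 'ROWS' [FORCE]. ROWS is a JSON object of lists of equal length, an entry for each row: "slide": the shift along the world's x, y, z in cm, a list of three; "turn": the turn about the world's z in rad; "claw": the opening, from 0 (shut) to 1 (fully open). A call has 1 to 8 rows; each row shifts and turns the commanded pose from where the row before left it; what a row does not reach is not made up. A row lasts 1/8 s, in which the tool goes at most 62.5 mm and 10.7 degrees, less where a joint would pass 70% of its speed; a pose out of reach is approached as far as the arm can. A call with a gripper value outside its range is refused whole. The fingers move at their own pace and stop on an object; FORCE is the grip in N (left out, the last holds). Time passes only in rows, so rows that do not move let the fingers close. It gives the time, the measured TCP pose, the force, the opening and the grip force at its end, in the units of the state.
- manip.read_state(): the state, without advancing time (a new reading comes with each control period).
- manip.camera(name): name is "side" or "top"; returns (picture, depth): 420x560x3 uint8, red, green, blue; 420x560 float32, mm along the optical axis (not along the pixel's ray), 0 where there is no reading.
- manip.calibration(name): a dict with "intrinsics" (3x3 intrinsics, pixels), "pose" (4x4, takes a point from camera to world coordinates). Camera axes: x right, y up, looking along -z (the intrinsics and any distortion apply to the point x, -y, -z); pixel columns grow to the right and rows downward; lengths in mm; the calibration is good to about 2 mm. A picture is of the moment at which its call begins. calibration takes no time and is no camera call.
- manip.sign_off(): hands the job in; it is judged then, once.
Trained networks look in the newest picture that a camera, given by its name, has taken for a name from the list of things; names that differ only in an ending like _2 or _b are one class to them, and where a whole thing is asked for, a point or a joint stands for the part that bears it (a point fixed in the world has none). Each returns a list of dicts, best first, with "score" (0 to 1); they miss things now and then, are a little off and sometimes report something else, mostly with a low value. They report only what shows in the picture. A call takes as long as a camera call. They do not tell look-alikes from the thing itself.
- manip.cut_out(query, camera): "mask" (420x560 bool, what is visible of it) and "position" ([column, row] in pixels, amid what is visible of it).
The state is a dict: "clock": time; "joints": joint angles; "qd": joint speeds; "effort": joint torques, N m; "eef_pos": TCP position; "eef_rot": TCP orientation; "wrist_force": force on the tool from outside, world axes, zero at the start; "moment": the same for the moment, N m; "finger_gap": finger opening in mm; "finger_force": force on a finger pad.
Only numpy, scipy, OpenCV 4.12 (cv2) and the standard library are available. Lean on these libraries where they do the work, as an engineer would, in place of code of your own. Each camera call takes 0.05 s, during which the arm holds its last target. There are 200 camera calls.

## Working session

There is one attempt and no reset: what is moved stays moved. The work goes in short steps, Python scripts to look and compute and a shell command to move; the robot and the scene stay as the last step left them, time stands still between calls to the robot, and variables do not carry over. Pictures are saved under pics/ and viewed, at most 10 in all, crops included, and the job is handed in when it is done.

```bash
mkdir -p pics
cat > h.py <<'E'
from cell import manip
import numpy as np, cv2
def pts(name,d,m):
    c=manip.calibration(name);K=np.array(c["intrinsics"]);T=np.array(c["pose"])
    v,u=np.nonzero(m&(d>0));z=d[v,u]
    P=np.stack([(u-K[0,2])/K[0,0]*z,-(v-K[1,2])/K[1,1]*z,-z,np.ones_like(z)])
    return (T@P)[:3].T
def snap(name,f=None):
    p,d=manip.camera(name)
    if f: cv2.imwrite("pics/"+f,p[:,:,::-1])
    return p,d
E
python3 - <<'E'
from h import *
for cam in("top","side"):
    p,d=snap(cam,cam+"0.png"); print(cam,{k:np.round(v,1).tolist() for k,v in manip.calibration(cam).items() if hasattr(v,'__len__')})
    for q in("clamp","bar_handle","pawl_tip","brick","tray","tray_cup"):
        for r in manip.cut_out(q,cam)[:3]:
            P=pts(cam,d,r["mask"])
            if len(P)<5: continue
            top=P[P[:,2]>np.percentile(P[:,2],90)-6]
            (c,s,a)=cv2.minAreaRect(P[:,:2].astype(np.float32)); 
            print(q,round(r["score"],2),np.round(r["position"]),len(P),"med",np.median(P,0).round(),"zmax",P[:,2].max().round(),"rect",np.round(c),np.round(s),round(a,1),"top",top.mean(0).round())
print(manip.read_state())
E
```

```text
top {'intrinsics': [[451.1, 0.0, 275.8], [0.0, 451.1, 214.4], [0.0, 0.0, 1.0]], 'pose': [[-0.1, 1.0, -0.2, 198.7], [-1.0, -0.1, 0.0, -20.1], [-0.0, 0.2, 1.0, 1364.7], [0.0, 0.0, 0.0, 1.0]]}
clamp 0.9 [185. 225.] 2339 med [498. 217.  12.] zmax 140.0 rect [534. 228.] [102. 305.] 83.5 top [483. 226.  94.]
clamp 0.3 [189. 192.] 478 med [599. 213.  52.] zmax 60.0 rect [600. 215.] [47. 96.] 83.4 top [599. 214.  53.]
bar_handle 0.64 [187. 214.] 381 med [517. 225.  58.] zmax 108.0 rect [480. 234.] [ 59. 145.] 71.5 top [523. 218. 102.]
pawl_tip 0.58 [182. 241.] 158 med [436. 228. 128.] zmax 140.0 rect [438. 228.] [54. 51.] 46.9 top [435. 229. 134.]
pawl_tip 0.19 [188. 222.] 2456 med [500. 218.  12.] zmax 140.0 rect [535. 230.] [106. 308.] 83.5 top [485. 226.  91.]
brick 0.91 [189. 192.] 505 med [600. 212.  52.] zmax 64.0 rect [598. 215.] [ 47. 101.] 83.8 top [599. 214.  53.]
tray 0.88 [260. 198.] 5659 med [566.  -4.   2.] zmax 32.0 rect [578. -11.] [203. 308.] 88.8 top [575. -12.  21.]
tray_cup 0.85 [141. 165.] 489 med [680. 350.  69.] zmax 79.0 rect [685. 354.] [67. 66.] 40.3 top [686. 353. 
[... 1566 characters left out ...]
2.9 top [341. -99.  71.]
{'clock': 0.7, 'joints': array([ 1.16040669e+00,  2.99890065e-01,  1.52101506e+00, -3.44746395e-05,
        1.32072278e+00, -6.65808671e-02]), 'qd': array([ 0.00308035, -0.00022052,  0.00037513, -0.0005708 ,  0.0004422 ,
        0.0002787 ]), 'effort': array([ 2.02230030e-04, -5.31584895e+01, -3.52873564e+01,  7.07299984e-02,
        2.13010196e-02, -3.25105839e-05]), 'eef_pos': array([185.38047101, 517.80043577, 404.64465692]), 'eef_rot': array([-3.14155526e+00,  3.09826330e-05,  2.79779242e+00]), 'wrist_force': array([0.58531699, 0.42203841, 0.14065554]), 'moment': array([-0.03253081, -0.04769091, -0.01351312]), 'finger_force': 0.0, 'finger_gap': 94.31324896811834}
```

View pics/top0.png

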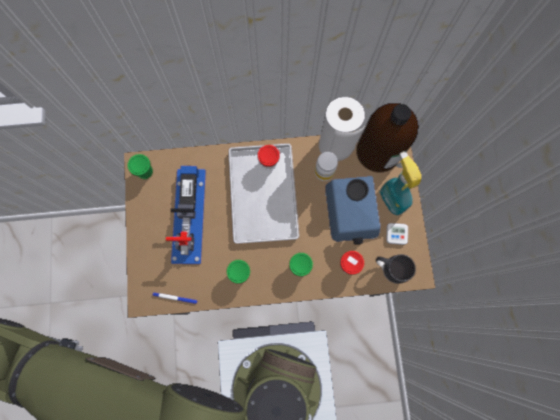

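View pics/side0.png

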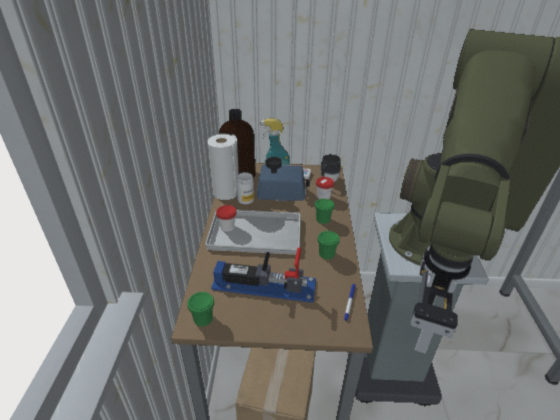

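The top view shows the clamp at (187,215), with the red pawl bar at (180,240) and the brick at (188,190). The tray is at (263,195) and its red cup at (268,156). The side view agrees, and shows green look-alike cups in both views. The clamp axis has a yaw of about -0.11 rad and its origin is near (534,222). I'll move in next to the pawl lever with the claw shut.

```bash
python3 -m creep '{"slide":[[3.6,-3.6,0],[3.6,-3.6,0],[3.6,-3.6,0],[3.6,-3.6,0],[3.6,-3.6,0],[3.6,-3.6,0],[3.6,-3.6,0],[3.8,-3.7,0]],"turn":[0.03,0.03,0.03,0.03,0.03,0.03,0.03,0.024],"claw":[0,0,0,0,0,0,0,0]}' 20
```

```text
clock: 1.7
eef_pos: [476.3, 227.5, 404.9]
eef_rot: [3.141, 0.0, 3.033]
wrist_force: [0.5, 1.2, -0.0]
finger_gap: 17.4
finger_force: 0.0
```

```bash
python3 -m creep '{"slide":[[0,0,-3],[0,0,-3],[0,0,-2],[0,0,-1.5],[0,0,0]],"turn":[0,0,0,0,0],"claw":[0,0,0,0,0]}' && python3 -m creep '{"slide":[[-1,0.1,0],[-1,0.1,0],[-1,0.1,0],[-1,0.1,0],[-1,0.1,0],[-1,0.15,0],[0,0,0]],"turn":[0,0,0,0,0,0,0],"claw":[0,0,0,0,0,0,0]}'
python3 - <<'E'
from h import *
p,d=snap("side"); cv2.imwrite("pics/s1.png",cv2.resize(p[200:340,180:380,::-1],None,fx=4,fy=4))
E
```

```text
clock: 2.33
eef_pos: [475.4, 228.8, 309.0]
eef_rot: [-3.141, -0.001, 3.032]
wrist_force: [-1.2, -0.1, 0.4]
finger_gap: 0.6
finger_force: 0.0
clock: 3.2
eef_pos: [414.8, 235.5, 309.7]
eef_rot: [-3.142, -0.0, 3.032]
wrist_force: [1.4, -0.2, 0.3]
finger_gap: 0.5
finger_force: 0.0
```

View pics/s1.png

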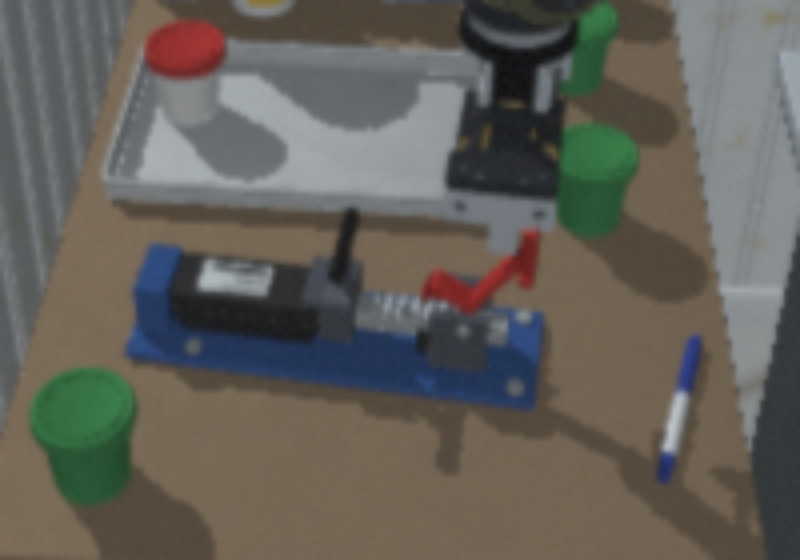

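The lever at crop (500,275) now leans well over towards the free end, so the pawl is off the teeth. Next I go over the black handle and down on its +x side.

```bash
python3 -m creep '{"slide":[[1,-0.1,0],[1,-0.1,3.5],[4,-0.5,0],[4,-0.4,0],[4,-0.4,0],[0,0,-3],[0,0,-3.3],[0,0,0]],"turn":[0,0,0,0,0,0,0,0],"claw":[0,0,0,0,0,0,0,0]}' && python3 -m creep '{"slide":[[-1,0.1,0],[-1,0.1,0],[-1,0.1,0],[-1,0.1,0],[-1,0.1,0],[-1,0.15,0],[0,0,0]],"turn":[0,0,0,0,0,0,0],"claw":[0,0,0,0,0,0,0]}'
```

```text
clock: 4.25
eef_pos: [555.7, 219.8, 279.3]
eef_rot: [-3.14, -0.004, 3.031]
wrist_force: [-0.5, -0.1, 1.2]
finger_gap: 0.6
finger_force: 0.0
clock: 5.12
eef_pos: [495.4, 226.6, 282.0]
eef_rot: [3.141, 0.004, 3.032]
wrist_force: [13.5, -2.5, -0.8]
finger_gap: 0.5
finger_force: 6.3
```

```bash
python3 -m creep '{"slide":[[-0.3,0.03,0],[-0.2,0.02,0],[0,0,0],[0,0,0]],"turn":[0,0,0,0],"claw":[0,0,0,0]}'; python3 -m creep '{"slide":[[1.5,-0.15,0],[2,-0.2,1],[2,-0.2,4],[2,-0.2,4]],"turn":[0,0,0,0],"claw":[1,1,1,1]}'
python3 - <<'E'
from h import *
for cam in("top","side"):
    p,d=snap(cam)
    if cam=="side": cv2.imwrite("pics/s2.png",cv2.resize(p[200:340,180:380,::-1],None,fx=4,fy=4))
    for q in("bar_handle","brick","pawl_tip"):
        for r in manip.cut_out(q,cam)[:1]:
            P=pts(cam,d,r["mask"]); P=P[P[:,2]<150]
            t=P[P[:,2]>np.percentile(P[:,2],90)-6]
            print(cam,q,round(r["score"],2),np.median(P,0).round(),t.mean(0).round(),cv2.minAreaRect(P[:,:2].astype(np.float32)))
E
```

```text
clock: 5.62
eef_pos: [492.9, 226.5, 282.3]
eef_rot: [3.139, 0.013, 3.031]
wrist_force: [44.5, -4.1, -18.3]
finger_gap: 0.0
finger_force: 22.1
clock: 6.12
eef_pos: [565.3, 219.9, 371.8]
eef_rot: [-3.14, -0.003, 3.032]
wrist_force: [-0.0, -0.3, 0.5]
finger_gap: 37.1
finger_force: 0.0
top bar_handle 0.23 [ 331. -248.   71.] [ 331. -249.   72.] ((337.7491149902344, -251.38815307617188), (66.52819061279297, 82.10428619384766), 71.23149871826172)
top pawl_tip 0.29 [566.  -5.   2.] [576. -11.  24.] ((582.521484375, -12.032196044921875), (202.85145568847656, 317.32366943359375), 88.8001937866211)
side bar_handle 0.7 [475. 240.  46.] [480. 233. 102.] ((444.0554504394531, 170.62973022460938), (146.58673095703125, 178.81039428710938), 6.583056449890137)
side brick 0.76 [594. 229.  50.] [596. 219.  52.] ((593.2760620117188, 190.0791015625), (105.01333618164062, 111.85967254638672), 84.4621810913086)
side pawl_tip 0.6 [420. 238.  81.] [396. 241. 120.] ((422.9833679199219, 181.3354034423828), (180.0677490234375, 77.90950775146484), 83.91886138916016)
```

View pics/s2.png

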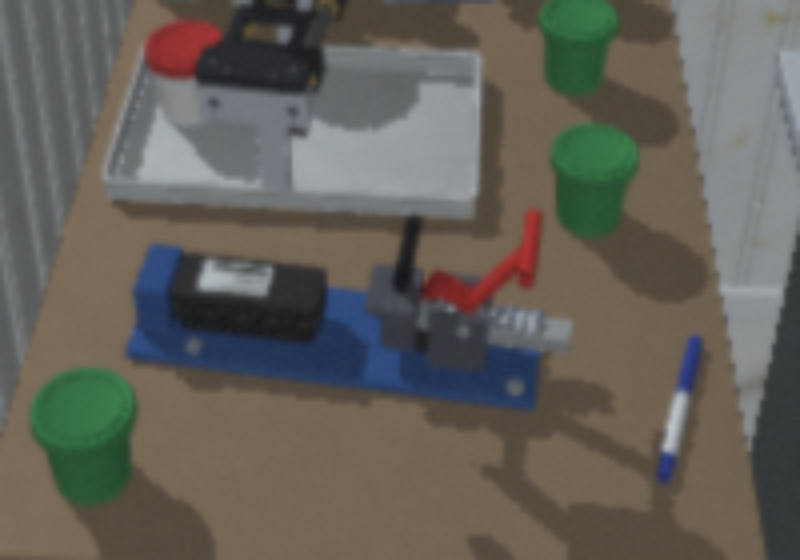

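The bar sits back on its stop: the handle has moved 45 mm, and the gap beside the brick at crop (345,320) is clear. Now I'll grip the brick.

```bash
python3 -m creep '{"slide":[[1.6,-0.2,0],[1.7,-0.2,0],[0,0,-3],[0,0,-4],[0,0,-4],[0,0,-3],[0,0,-1.2],[0,0,0]],"turn":[0,0,0,0,0,0,0,0],"claw":[1,1,1,1,1,1,1,1]}' && python3 -m creep '{"slide":[[0,0,0],[0,0,0],[0,0,0],[0,0,0],[0,0,0],[0,0,0],[0,0,0]],"turn":[0,0,0,0,0,0,0],"claw":[0,0,0,0,0,0,0]}' 35
```

```text
clock: 7.52
eef_pos: [598.3, 215.9, 219.3]
eef_rot: [-3.141, -0.001, 3.032]
wrist_force: [0.5, 0.8, 0.1]
finger_gap: 94.1
finger_force: 0.0
clock: 8.4
eef_pos: [598.4, 215.8, 219.7]
eef_rot: [-3.142, 0.0, 3.032]
wrist_force: [-0.2, 0.4, 0.9]
finger_gap: 46.2
finger_force: 35.0
```

```bash
python3 -m creep '{"slide":[[0,0,1],[0,0,2],[0,0,3],[0,0,4],[0,0,3],[0,0,0]],"turn":[0,0,0,0,0,0],"claw":[0,0,0,0,0,0]}' && python3 -m creep '{"slide":[[-0.7,-2,0],[-1.2,-4,0],[-1.2,-4,0],[-1.2,-4,0],[-1.2,-4,0],[-1.2,-3,0],[-0.6,-1.8,0],[0,0,0]],"turn":[0,0,0,0.03,0.03,0.03,0,0],"claw":[0,0,0,0,0,0,0,0]}'
python3 - <<'E'
from h import *
p,d=snap("side","s3.png")
for q in("tray_cup","brick","tray"):
    for r in manip.cut_out(q,"side")[:2]:
        P=pts("side",d,r["mask"]);print(q,round(r["score"],2),np.round(r["position"]),np.median(P,0).round())
E
```

```text
clock: 9.15
eef_pos: [598.4, 215.8, 353.0]
eef_rot: [3.139, 0.005, 3.032]
wrist_force: [-0.5, -0.8, -2.2]
finger_gap: 46.0
finger_force: 35.0
clock: 10.15
eef_pos: [525.3, -12.7, 349.3]
eef_rot: [3.141, -0.001, 3.12]
wrist_force: [-0.3, 1.0, -2.7]
finger_gap: 46.0
finger_force: 35.0
tray_cup 0.93 [325. 211.] [341. -83.  64.]
tray_cup 0.83 [201. 309.] [683. 370.  69.]
brick 0.88 [275. 194.] [513.   7. 180.]
tray 0.18 [245. 188.] [ 630. -189.   68.]
```

View pics/s3.png

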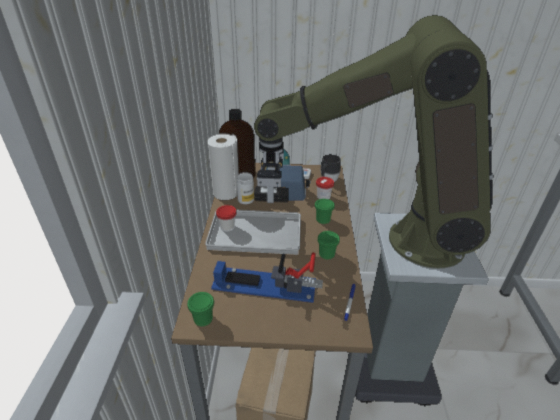

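The brick is held level in the gripper at (270,195), above the tray, and the tray cup still stands at (227,218). I'll lower it now.

```bash
python3 -m creep '{"slide":[[0,0,-3],[0,0,-4],[0,0,-3.5],[0,0,-2],[0,0,-1.5],[0,0,-0.6],[0,0,0],[0,0,0]],"turn":[0,0,0,0,0,0,0,0],"claw":[0,0,0,0,0,0,0,0]}'; python3 -m creep '{"slide":[[0,0,-0.2],[0,0,0],[0,0,0]],"turn":[0,0,0],"claw":[0,0,0]}'
```

```text
clock: 11.35
eef_pos: [525.6, -12.2, 204.4]
eef_rot: [-3.141, 0.001, 3.122]
wrist_force: [-0.5, -0.1, -2.0]
finger_gap: 45.9
finger_force: 35.0
clock: 11.72
eef_pos: [525.4, -12.2, 201.8]
eef_rot: [-3.142, 0.0, 3.122]
wrist_force: [-0.0, -0.4, -2.4]
finger_gap: 45.7
finger_force: 35.0
```

```bash
python3 -m creep '{"slide":[[0,0,-0.1],[0,0,-0.1],[0,0,-0.1],[0,0,0],[0,0,0]],"turn":[0,0,0,0,0],"claw":[0,0,0,0,0]}'
```

```text
clock: 12.35
eef_pos: [525.6, -12.2, 200.9]
eef_rot: [-3.141, 0.001, 3.122]
wrist_force: [-14.3, 0.4, 30.7]
finger_gap: 45.8
finger_force: 51.6
```

The brick is down and pressing lightly on the floor. I'll ease off 1 mm, open the claw and retreat straight up.

```bash
python3 -m creep '{"slide":[[0,0,0.1],[0,0,0.1],[0,0,0],[0,0,0],[0,0,0],[0,0,0]],"turn":[0,0,0,0,0,0],"claw":[0,0,0.9,0.9,0.9,0.9]}' && python3 -m creep '{"slide":[[0,0,0],[0,0,1],[0,0,4],[0,0,5],[0,0,5],[0,0,3],[0,0,0],[0,0,0]],"turn":[0,0,0,0,0,0,0,0],"claw":[0.9,0.9,0.9,0.9,0.9,0.9,0.9,0.9]}'
python3 - <<'E'
from h import *
p,d=snap("side"); cv2.imwrite("pics/s4.png",cv2.resize(p[180:340,180:380,::-1],None,fx=3.5,fy=3.5))
for q in("brick","bar_handle","tray_cup"):
    for r in manip.cut_out(q,"side")[:3]:
        P=pts("side",d,r["mask"]);t=P[P[:,2]>np.percentile(P[:,2],90)-6];print(q,round(r["score"],2),np.round(r["position"]),np.median(P,0).round(1),t.mean(0).round())
E
```

```text
clock: 13.1
eef_pos: [525.7, -12.3, 201.1]
eef_rot: [-3.141, 0.001, 3.122]
wrist_force: [0.4, -1.1, 5.7]
finger_gap: 81.9
finger_force: 2.9
clock: 14.1
eef_pos: [525.2, -12.2, 379.6]
eef_rot: [3.141, -0.001, 3.122]
wrist_force: [-0.3, 0.2, 0.4]
finger_gap: 84.6
finger_force: 0.0
brick 0.73 [271. 232.] [523.9   5.3  29.7] [523.  -8.  31.]
bar_handle 0.59 [284. 278.] [476.7 240.7  51.9] [480. 233. 102.]
bar_handle 0.47 [226. 218.] [677.  -20.5  65. ] [679. -35.  72.]
tray_cup 0.95 [229. 218.] [678.2 -19.2  66. ] [680. -35.  72.]
tray_cup 0.91 [326. 212.] [344.6 -82.5  65.2] [342. -97.  71.]
tray_cup 0.68 [325. 244.] [340.2  97.2  68. ] [339.  82.  71.]
```

View pics/s4.png

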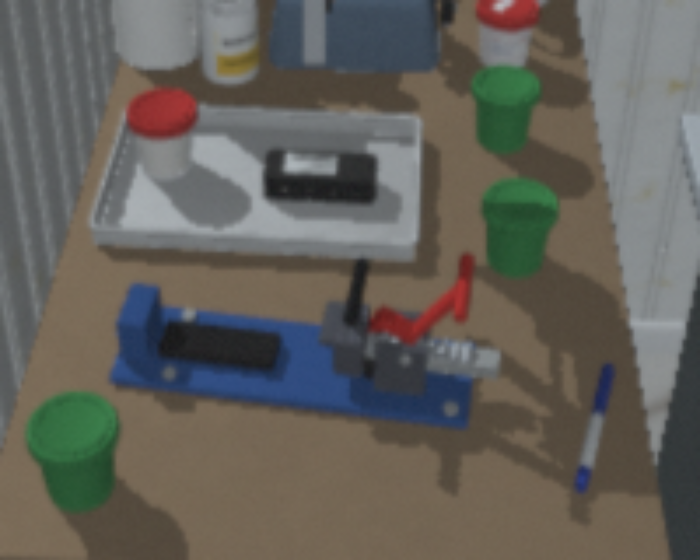

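The brick lies flat in the tray at crop (320,175), the cup stands at (163,135), and the bar is still back.

```bash
python3 -c "
from cell import manip
print(manip.sign_off())"
```

```text
the job is handed in; nothing more can be done
None
```

The job is handed in: the brick is flat in the tray beside the standing cup and the bar is fully back, as the last picture showed; the sign-off gave no verdict.

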